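Dose diluent into the flask and hold the shaker dial at its third click

ROBOT

A 6-joint arm with a two-finger parallel gripper is mounted at the origin on the work surface. World frame = base frame: x ahead of the robot, y to its left, z up, the work surface at z = 0. Lengths are in m, angles in rad, forces in N, time in s.
With the tool pointing down it reaches from about 0.225 to 0.875 m from the base axis. Payload 3.4 kg.
Tool frame: the origin (TCP) lies midway between the tips of the shut fingers; the grasp point (between the pads) lies 19 mm behind it; z points along the fingers, y is the direction in which the jaws open and shut (so a half turn about z gives the same grasp; the last joint's range is limited). The gripper opens to 85 mm and grips with 20 to 120 N. Pads are 22 mm wide; open, the fingers measure 114 mm over their backs; the gripper's body (76 mm by 85 mm) begins 54 mm behind the grasp point. The pads swing forward as they close: fully open they stand 13 mm farther back than shut.
Start: joints at [1.043, 0.276, 1.505, -0, 1.361, -0.121], TCP at [0.228, 0.528, 0.231] pointing down, gripper open.
Joint ranges: [-2.89, 2.89], [-0.75, 2.08], [0.22, 2.7], [-1.18, 4.32], [0.11, 2.71], [-2.7, 2.7]. Speed limits (rad/s): [2.57, 2.57, 3.14, 3.14, 3.14, 3.14].

INTERFACE

Orientations are given as a unit quaternion [x, y, z, w].
In Python, from cell import env, grab_frame gives the robot as it stands.
- The arm moves only by the tool apply_moves, never from a script. Its argument "commands" is a list of rows, each a list of 3 entries, a list of its own where there are three numbers: the shift along the tool's x, y, z in mm, then the turn about the tool's z in degrees, then the closure in counts, from 0 (fully open) to 255 (shut). A call has 1 to 20 rows; each row is the pose to reach, as a shift and turn from the pose commanded when the call began, along the tool's axes at that moment; what a row does not reach only later rows make up. A row lasts 1/8 s, in which the tool goes at most 62.5 mm and 10.7 degrees, less where a joint would pass 70% of its speed; a pose out of reach is approached as far as the arm can. A call with a gripper value outside its range is refused whole. The fingers move at their own pace and stop on an object; "grip_force" is the grip in N (left out, the last holds). Time passes only in rows, so rows that repeat a pose let the fingers close. It gives the time, the measured TCP pose, the force and the opening at its end, in the units of the state.
- env.read_state(): the state, without advancing time (a new reading comes with each control period).
- grab_frame(name): name is "side" or "top" or "wrist"; returns a dict with "image" (400x640x3 uint8, red, green, blue), "fx", "fy", "cx", "cy" (pixels), "R" (3x3) and "t" (3): a world point X has camera coordinates R X + t. Camera axes: x right, y down, z forward; pixel columns grow to the right and rows downward; lengths in m; the calibration is good to about 2 mm. A picture is of the moment at which its call begins. There is no depth.
- env.close_job(): hands the job in, once; it reports no verdict.
The state is a dict: "time": time; "q": joint angles; "qvel": joint speeds; "effort": joint torques, N m; "eef_pos": TCP position; "orientation": TCP orientation; "ft_force": force on the tool from outside, world axes, zero at the start; "moment": the same for the moment, N m; "gripper_width": opening from 0.0 (shut) to 1.0 (fully open).
Only numpy, scipy, OpenCV 4.12 (cv2) and the standard library are available. Lean on these libraries where they do the work, as an engineer would, in place of code of your own. Each camera call takes 0.05 s, during which the arm holds its last target.

TASK

Dilute and mix the sample in the flask on the shaker: press the pump head of the dispenser whose spout stands over the flask all the way down to its stop, then let it rise fully again. Then turn the shaker's spring-return dial clockwise past the first two clicks to the third, not on to the fourth, and keep hold of it there, because it springs back to off if let go: you finish while still holding the dial at the third click. Do not pump the other dispenser, and leave the flask seated in its clip and everything else on the bench where it stands.

Things in the scene. Friction and masses are not known exactly. Their poses are not given: they have to be found in the camera images.
- shaker: white flask shaker fixed to the bench, 262 mm long (x), 160 mm wide (y); origin on the bench under its middle, x from its control deck to its platform, y left, z up. The low deck, top 52 mm above the bench, is the end nearer the robot; the housing behind is 60 mm high and carries a 130 mm square platform, 80 mm high. Dial axis at x = -100 mm, flask axis at x = 40 mm, both y = 0
- seat (a point): where the flask stands: the middle of the clip on the shaker's platform, 80 mm above the bench, axes as the shaker's. Four steel clip fingers round the flask rise to 102 mm
- dial_grip (a point): on the dial's vertical axis, half-way up its bar grip, 74 mm above the bench. The dial is dark: a flat skirt, radius 30 mm (top 59 mm above the bench), with an upright bar grip 52 mm long (this x), 12 mm wide (this y), 59 to 89 mm above the bench. x points to the end with the white line, the pointer. Nothing else stands above the deck within 70 mm of its axis but the housing, 8 mm higher than the deck, 62 mm away
- dial (a joint): angle of the dial, rad, clockwise from above: 0 = off, where a spring returns it (0.12 N m at 0, 0.2 at the third click); sprung-ball clicks at 0.35, 0.70, 1.05 and 1.40 (every 20 degrees), felt but too weak to hold it; end stop 1.50. On the deck a bar marks 0, one to four dots the clicks. At the third the pointer points along the shaker's +x, at the flask
- disp_a: one of two alike bottle-top pump dispensers, fixed to the bench: amber bottle, radius 40 mm (foot ring 47 mm), white pump, 264 mm high in all; origin under its middle. The thin spout leaves to this -y and ends 135 mm from the axis, 172 mm above the bench. Either one may be in use over the flask; the other is parked on the other side of the shaker
- disp_b: the other of the two alike dispensers; see disp_a
- spout_a (a point): 3 mm below the open end of dispenser a's spout. If this dispenser is the one in use, it lies within 12 mm of the axis of the flask, seen from above; if it is parked, more than 150 mm away
- spout_b (a point): the same for dispenser b
- pump_a_top (a point): middle of the top of dispenser a's pump head, a white disc of radius 19 mm, 264 mm above the bench when up; it moves down with the head
- pump_b_top (a point): the same for dispenser b
- pump_a (a joint): how far dispenser a's pump head is pressed down, in m: 0 = up, 0.024 = on its stop; a spring pushes it up with 5 N, rising to 10.6 N on the stop
- pump_b (a joint): the same for dispenser b
- flask_mouth (a point): middle of the mouth of the glass conical flask, 80 mm high, foot radius 26.5 mm, mouth radius 17.5 mm, 60 g, loose in the clip on the shaker; the mouth is 160 mm above the bench
- stopper: clear stopper, radius 14 mm, 30 mm high, standing head down on the bench left of the shaker's deck; origin under it. Bystander
- spatula: flat steel laboratory spatula, 170 mm long (its x), 13 mm wide, 5 mm thick, lying right of the shaker's deck; origin under its middle. Bystander
- beaker: empty glass beaker, radius 33 mm, 72 mm high, beyond the shaker; origin under it. Bystander
- jar: small amber jar with a dark cap, radius 21 mm, 58 mm high, beyond the shaker; origin under it. Bystander
- wash_bottle: white plastic wash bottle, radius 34 mm, 175 mm high, at the left; origin under it. Bystander
- tip_box: grey pipette-tip box with a clear lid, 124 x 84 mm, 63 mm high, at the right; origin under it. Bystander
There are look-alikes about, which are no part of the job. What is shaped like the part that bears flask_mouth but brown or purple is not meant.

How it is judged:
By the outcome, as a careful person would: the job done as asked, in the order asked, and still so for the second after the job is handed in, while the arm keeps its last pose, push and grip.
It also fails if it takes over 48 s, if anything falls off the work surface, if the arm or the gripper's body presses on something with over 40 N, if the wrist force passes 120 N, or if a joint passes its speed limit or range.

## Working session

There is one attempt and no reset: what is moved stays moved. The work goes in short steps, Python scripts to look and compute and a tool call to move; the robot and the scene stay as the last step left them, time stands still between calls to the robot, and variables do not carry over. Pictures are saved under pics/ and viewed, and the job is handed in when it is done.

Besides the shell and the picture viewer there is one more tool, called after "Emit:" by a JSON object that holds its "api" and its "payload", one argument or row to a line. apply_moves: Moves the arm, as the interface text tells. Its arguments: {"type":"object","properties":{"commands":{"type":"array"},"grip_force":{"type":"number"}},"required":["commands"]}

```bash
ls; mkdir -p pics; python3 - <<'E'
from cell import env, grab_frame
import cv2, pickle
s=env.read_state(); print(s)
for n in ["side","top","wrist"]:
    f=grab_frame(n); cv2.imwrite(f"pics/{n}0.png",f["image"][:,:,::-1]); pickle.dump(f,open(f"pics/{n}0.pkl","wb"))
    print(n,f["fx"],f["cx"],f["cy"],f["R"],f["t"])
E
```

```text
pics
{'time': 0.0, 'q': array([ 1.04301297e+00,  2.76602041e-01,  1.50616174e+00, -3.73009441e-05,
        1.36068155e+00, -1.21003063e-01]), 'qvel': array([-1.17919964e-04,  9.58254199e-05,  5.83846345e-05,  3.30385348e-04,
       -1.84807096e-03,  7.50229744e-04]), 'effort': array([-2.66016374e-03, -4.16779947e+01, -2.45806825e+01, -6.34213320e-04,
        1.09330821e-02, -1.53623051e-05]), 'eef_pos': array([0.22724745, 0.52760376, 0.23042429]), 'orientation': array([ 2.01986839e-01,  9.79387798e-01, -8.83835536e-04, -2.77969167e-04]), 'ft_force': array([ 0.03126565, -0.57322374, -0.07735011]), 'moment': array([0.03484572, 0.03955293, 0.03864295]), 'gripper_width': 1.0009789296761713}
side 413.4518569090426 317.62465511826 195.83520083283673 [[ 7.30892518e-01 -6.82492513e-01  3.12296421e-04]
 [-4.75866318e-01 -5.09941011e-01 -7.16597106e-01]
 [ 4.89231412e-01  5.23606852e-01 -6.97487269e-01]] [-0.45337205  0.3612582   1.00510313]
top 402.71168027146604 316.43607938933144 194.9674682078446 [[-2.24607972e-02 -9.99747721e-01 -8.11898504e-05]
 [-9.97626462e-01  2.24184273e-02 -6.51065013e-02]
 [ 6.50918964e-02 -1.38134678e-03 -9.97878318e-01]] [-0.01862716  0.59085381  1.27501563]
wrist 305.64420486751885 316.2915920649029 194.60007969781466 [[ 0.39489678  0.91872217 -0.00247206]
 [ 0.8698924  -0.37303987  0.32268942]
 [ 0.29553975 -0.12957944 -0.94650168]] [-0.57325794 -0.04244183  0.38196823]
```

View pics/top0.png

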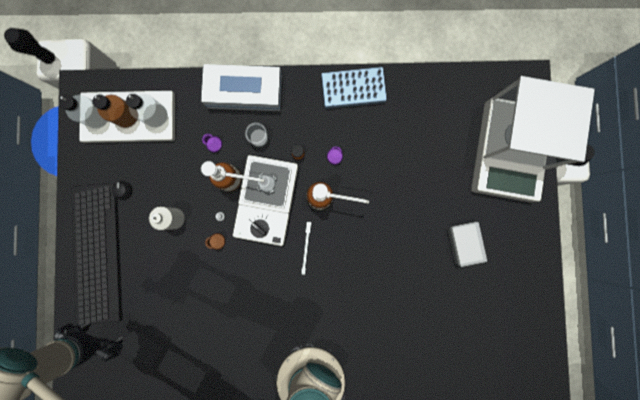

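View pics/side0.png

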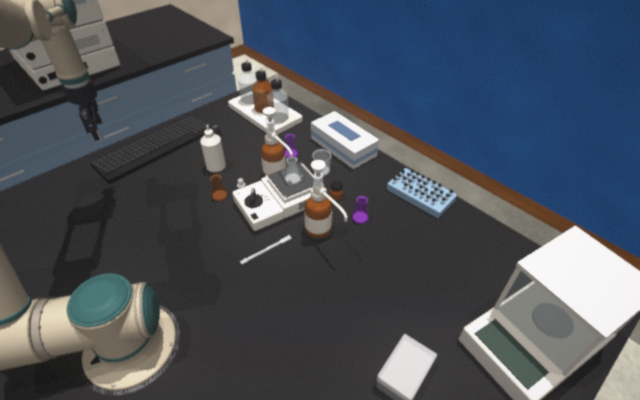

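View pics/wrist0.png

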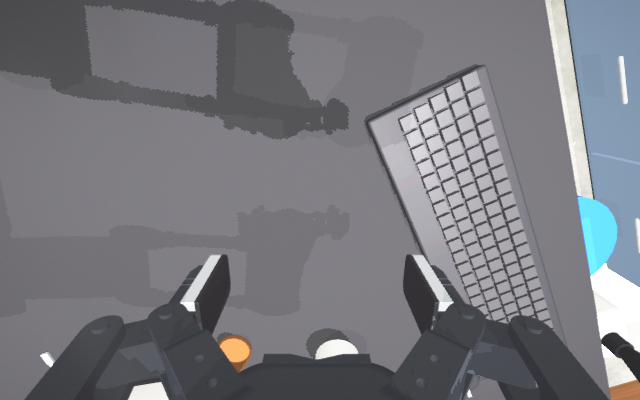

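The top view shows two dispensers. The left one has its head at about (209,169) and its spout runs to the flask at about (265,182). The right one has its head at about (320,191) and its spout points away to (368,201). The left one is in use, and I'll enlarge the area to confirm it.

```bash
python3 - <<'E'
import cv2
a=cv2.imread("pics/top0.png")[130:260,180:380]; cv2.imwrite("pics/top0c.png",cv2.resize(a,None,fx=4,fy=4,interpolation=cv2.INTER_CUBIC))
a=cv2.imread("pics/side0.png")[95:245,190:390]; cv2.imwrite("pics/side0c.png",cv2.resize(a,None,fx=4,fy=4,interpolation=cv2.INTER_CUBIC))
E
```

```text
(no output)
```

View pics/top0c.png

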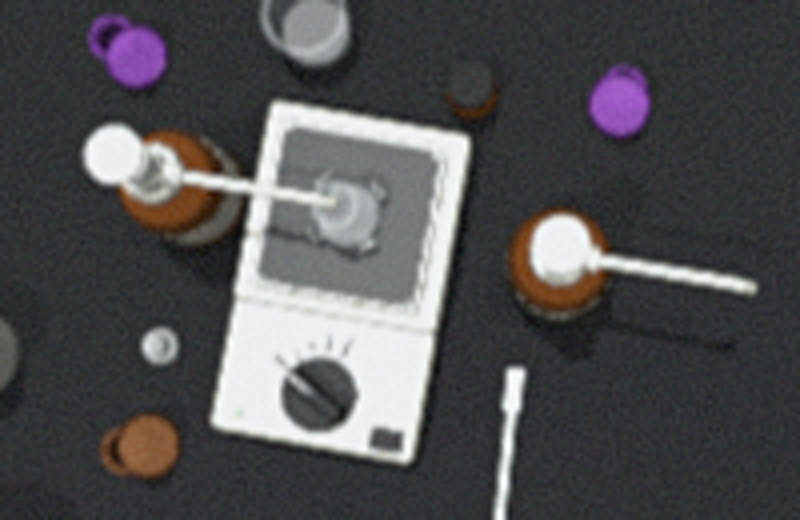

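View pics/side0c.png

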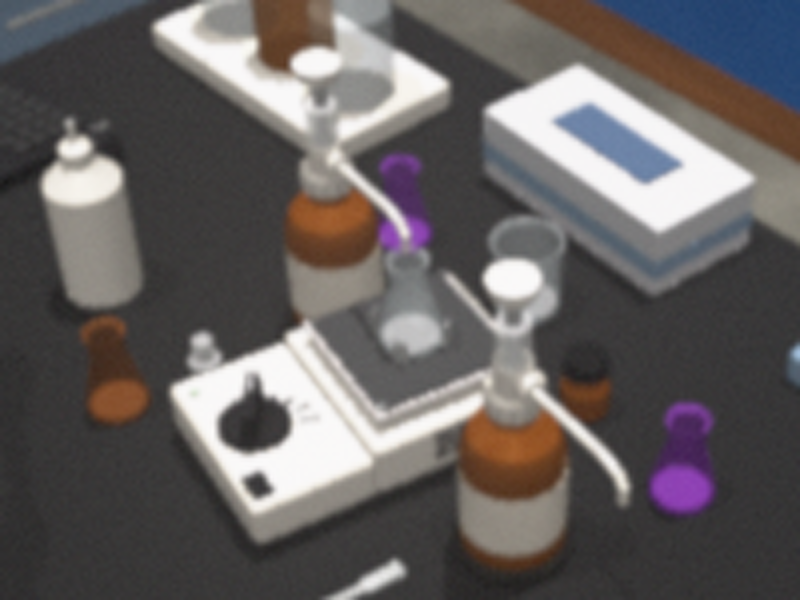

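Confirmed in both crops. The left dispenser's spout ends over the clear flask on the platform, with its head at top (208,168) and side (269,111). The right dispenser's spout hangs over bare bench. The brown and purple flasks are look-alikes. Next I'll measure the positions.

```bash
cat > h.py <<'E'
import numpy as np, cv2, pickle
def ray(f,u,v):
    d=f["R"].T@np.array([(u-f["cx"])/f["fx"],(v-f["cy"])/f["fy"],1.]); return -f["R"].T@f["t"],d
def plane(f,u,v,z):
    c,d=ray(f,u,v); return c+d*(z-c[2])/d[2]
def two(f1,p1,f2,p2):
    c1,d1=ray(f1,*p1);c2,d2=ray(f2,*p2); d1/=np.linalg.norm(d1);d2/=np.linalg.norm(d2)
    s=np.linalg.lstsq(np.c_[d1,-d2],c2-c1,rcond=None)[0]
    a=c1+s[0]*d1;b=c2+s[1]*d2; return (a+b)/2,np.linalg.norm(a-b)
def proj(f,X):
    p=f["R"]@np.array(X)+f["t"]; return f["fx"]*p[0]/p[2]+f["cx"],f["fy"]*p[1]/p[2]+f["cy"]
def blob(f,lo,hi,box,near):
    im=f["image"]; hsv=cv2.cvtColor(im,cv2.COLOR_RGB2HSV); m=cv2.inRange(hsv,np.array(lo),np.array(hi))
    w=np.zeros_like(m); x0,y0,x1,y1=box; w[y0:y1,x0:x1]=m[y0:y1,x0:x1]
    n,l,st,ce=cv2.connectedComponentsWithStats(w)
    k=min(range(1,n),key=lambda i:np.hypot(*(ce[i]-near)) if st[i,4]>8 else 1e9)
    return ce[k],st[k],(l==k).astype(np.uint8)
E
python3 - <<'E'
from h import *
T=pickle.load(open("pics/top0.pkl","rb"));S=pickle.load(open("pics/side0.pkl","rb"))
c,st,_=blob(T,(0,0,200),(180,60,255),(195,155,217,182),(208,168)); print(c,st)
c2,st2,_=blob(S,(0,0,175),(180,60,255),(258,104,282,117),(269,111)); print(c2,st2)
print("top@264",plane(T,*c,.264),"side@264",plane(S,*c2,.264),two(T,c,S,c2))
cd,sd,m=blob(T,(0,0,0),(180,255,110),(248,216,272,242),(260,229)); print("dial",cd,sd)
print(cv2.minEnclosingCircle(max(cv2.findContours(m,0,2)[0],key=len)))
cs,ss,_=blob(S,(0,0,0),(180,255,90),(242,190,266,212),(253,201)); print("dial side",cs,ss)
print("dial top",plane(T,*cd,.062),"side",plane(S,*cs,.062))
# shaker white outline
cw,sw,m=blob(T,(0,0,150),(180,70,255),(232,150,300,250),(263,215)); print(sw)
m=cv2.morphologyEx(m,cv2.MORPH_CLOSE,np.ones((9,9)))
r=cv2.minAreaRect(max(cv2.findContours(m,0,2)[0],key=len));print(r)
for p in cv2.boxPoints(r): print(p,plane(T,*p,.055))
E
```

```text
[208.32075472 168.40880503] [202 162  15  16 159]
[270.76047904 110.00598802] [258 104  24  13 167]
top@264 [0.65028786 0.24965571 0.264     ] side@264 [0.65232139 0.24507434 0.264     ] (array([0.65224657, 0.24874167, 0.26230647]), np.float64(0.004395293954459951))
dial [259.64317181 228.41409692] [251 220  18  17 227]
((259.23583984375, 228.27359008789062), 8.86270523071289)
dial side [253.26744186 200.31395349] [245 192  17  16 172]
dial top [0.48787099 0.14598229 0.062     ] side [0.48306514 0.1434705  0.062     ]
[ 232  155   65   91 2745]
((259.1577453613281, 198.91224670410156), (62.40983581542969, 83.37704467773438), 10.3888578414917)
[220.94678 234.29024] [0.47228183 0.26734239 0.055     ]
[235.982   152.28001] [0.72822058 0.21823569 0.055     ]
[297.3687  163.53426] [0.68821489 0.02580648 0.055     ]
[282.3335  245.54448] [0.43326927 0.07735918 0.055     ]
```

```bash
cat >> h.py <<'E'
from scipy.spatial.transform import Rotation as Ro
def totool(s,P,yaw_y=None):
    R=Ro.from_quat(s["orientation"]).as_matrix(); d=R.T@(np.array(P)-s["eef_pos"])*1000
    return d.round(1),np.degrees(np.arctan2(R[1,1],R[0,1]))
E
python3 - <<'E'
from h import *
from cell import env
T=pickle.load(open("pics/top0.pkl","rb"));S=pickle.load(open("pics/side0.pkl","rb"));W=pickle.load(open("pics/wrist0.pkl","rb"))
P={}
for n,(u,v),z in [("nl",(212,427),.052),("nr",(412,463),.052),("fl",(272,101),.06),("fr",(470,133),.06)]:
    P[n]=plane(T,180+(u+.5)/4-.5,130+(v+.5)/4-.5,z); print(n,P[n])
a=lambda v:np.degrees(np.arctan2(v[1],v[0]))
print("yaws",a(P["fl"]-P["nl"]),a(P["fr"]-P["nr"]),a(P["nl"]-P["nr"])-90,a(P["fl"]-P["fr"])-90, [np.linalg.norm((P[i]-P[j])[:2]) for i,j in(("fl","nl"),("fr","nr"),("nl","nr"),("fl","fr"))])
c=sum(P.values())/4;print("centre",c)
yaw=np.radians(-12)
for y in(-10,-11,-12,-13):
    u=np.array([np.cos(np.radians(y)),np.sin(np.radians(y))]);print(y,"dial",c[:2]-.1*u,"flask",c[:2]+.04*u)
s=env.read_state()
R=Ro.from_quat(s["orientation"]).as_matrix();cc=-W["R"].T@W["t"];print("cam in tool",R.T@(cc-s["eef_pos"]),"axes",R.T@W["R"].T)
print("pump",totool(s,(.651,.249,.31)),R.round(3))
E
```

```text
nl [0.46492494 0.23176919 0.052     ]
nr [0.43359844 0.07670159 0.052     ]
fl [0.71831199 0.18085694 0.06      ]
fr [0.68958392 0.02630596 0.06      ]
yaws -11.36098255572463 -11.137339707053592 -11.421084783814237 -10.530008035674513 [np.float64(0.25845125179222533), np.float64(0.2608989933782382), np.float64(0.15820022059618918), np.float64(0.15719830061446885)]
centre [0.57660482 0.12890842 0.056     ]
-10 dial [0.47812405 0.14627324] flask [0.61599713 0.12196249]
-11 dial [0.47844211 0.14798932] flask [0.61586991 0.12127606]
-12 dial [0.47879006 0.14969959] flask [0.61573073 0.12059195]
-13 dial [0.47916782 0.15140353] flask [0.61557963 0.11991038]
cam in tool [ 0.08355426 -0.00070733 -0.14316207] axes [[ 7.89009766e-04 -9.46458280e-01 -3.22825188e-01]
 [ 9.99999078e-01  1.10347664e-03 -7.91095542e-04]
 [ 1.10496898e-03 -3.22824266e-01  9.46458278e-01]]
pump (array([-499.4,  -88.5,  -79.3]), np.float64(66.6951719693709)) [[-0.918  0.396 -0.001]
 [ 0.396  0.918 -0.001]
 [ 0.    -0.001 -1.   ]]
```

Emit:
{"api": "apply_moves", "payload": {
  "commands": [
    [[0,0,-50],0,0],
    [[0,0,-80],0,0],
    [[-50,-9,-80],0,0],
    [[-100,-18,-80],0,0],
    [[-150,-27,-80],0,0],
    [[-200,-35,-80],0,0],
    [[-250,-44,-80],0,0],
    [[-300,-53,-80],0,0],
    [[-350,-62,-80],0,0],
    [[-400,-71,-80],0,0],
    [[-450,-80,-80],0,0],
    [[-480,-85,-80],0,0],
    [[-490,-88,-80],0,0],
    [[-490,-88,-80],0,0]
  ],
  "grip_force": 60
}}

```text
time: 1.9
eef_pos: [0.6424, 0.2534, 0.3108]
orientation: [0.202, 0.979, -0.0, -0.001]
ft_force: [-0.4, 0.5, 0.1]
gripper_width: 0.999
```

```bash
python3 - <<'E'
from h import *
from cell import env, grab_frame
for n in ["wrist","top"]:
    f=grab_frame(n); cv2.imwrite(f"pics/{n}1.png",f["image"][:,:,::-1]); pickle.dump(f,open(f"pics/{n}1.pkl","wb"))
    if n=="wrist":
        s=env.read_state();print(s["time"],s["eef_pos"],s["ft_force"],s["q"]); print(proj(f,(.651,.249,.264)),proj(f,s["eef_pos"]))
E
```

```text
1.95 [0.64178019 0.25400935 0.31118848] [-0.75631946  0.28628664 -0.79889075] [ 2.75679548e-01  4.30805115e-01  1.07583024e+00  8.93337400e-04
  1.63600547e+00 -8.88731338e-01]
(np.float64(316.51509511298946), np.float64(233.77729685387195)) (np.float64(318.277654528135), np.float64(255.35909941629222))
```

View pics/wrist1.png

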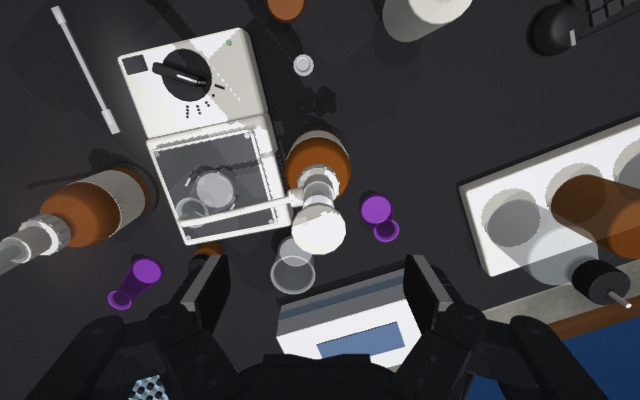

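The wrist view shows the pump head at about (319,230), the dial at about (187,75), and the spout running to the flask at about (205,185). I'll refine the head and dial positions.

```bash
python3 - <<'E'
from h import *
from cell import env
W=pickle.load(open("pics/wrist1.pkl","rb"));T=pickle.load(open("pics/top0.pkl","rb"))
a=W["image"][20:270,110:360,::-1]; cv2.imwrite("pics/wrist1c.png",cv2.resize(a,None,fx=2.4,fy=2.4,interpolation=cv2.INTER_CUBIC))
c,st,m=blob(W,(0,0,200),(180,40,255),(285,198,352,262),(319,230)); print(c,st)
m=cv2.morphologyEx(m,cv2.MORPH_OPEN,cv2.getStructuringElement(2,(23,23)))
cn=max(cv2.findContours(m,0,1)[0],key=len); e=cv2.fitEllipse(cn);print(e,cv2.minEnclosingCircle(cn))
print("pump",plane(W,*e[0],.264))
c,st,m=blob(W,(0,0,0),(180,255,75),(150,40,225,110),(187,75)); print(c,st)
m=cv2.morphologyEx(m,cv2.MORPH_OPEN,cv2.getStructuringElement(2,(21,21)))
e=cv2.fitEllipse(max(cv2.findContours(m,0,1)[0],key=len));print(e,plane(W,*e[0],.059))
E
```

```text
[319.89686369 233.30036188] [ 292  211   54   43 1658]
((320.3076171875, 233.58767700195312), (37.40888595581055, 52.7545280456543), 70.5832290649414) ((319.0, 231.0), 26.24890899658203)
pump [0.6518963  0.25145003 0.264     ]
[184.60545906  74.22084367] [ 153   49   58   52 2015]
((186.2251739501953, 64.11271667480469), (27.12044906616211, 46.765541076660156), 105.43396759033203) [0.4763446  0.15478499 0.059     ]
```

View pics/wrist1c.png

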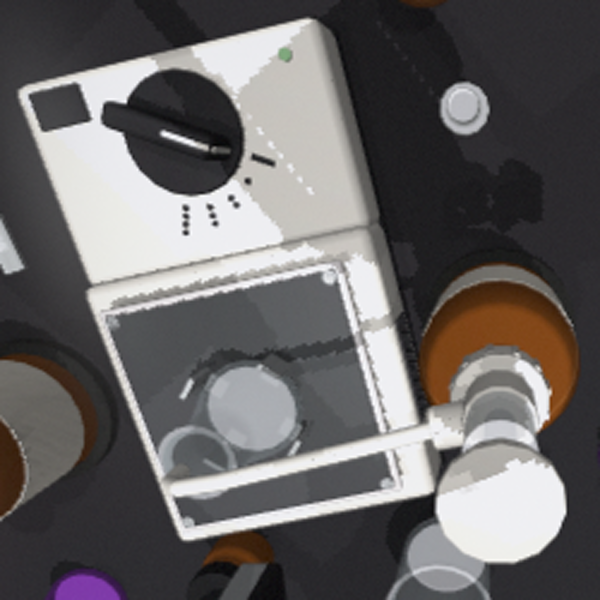

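```bash
python3 - <<'E'
from h import *
from cell import env
W=pickle.load(open("pics/wrist1.pkl","rb"));T=pickle.load(open("pics/top0.pkl","rb"))
print(plane(W,319.0,228.6,.264), two(W,(319.0,228.6),T,(208.3,168.4)), "dial",plane(W,187,75,.059),two(W,(187,75),T,(259.3,228.3)))
print("bar mark",plane(W,110+262/2.4,20+159/2.4,.052),"pointer base", plane(W,110+232/2.4,20+151/2.4,.075))
print(totool(env.read_state(),(.652,.248,.28)))
E
```

```text
[0.64808408 0.25210147 0.264     ] (array([0.65092488, 0.2511614 , 0.25799049]), np.float64(0.0005132532295168299)) dial [0.48718176 0.14933376 0.059     ] (array([0.4874112 , 0.14813733, 0.05630969]), np.float64(0.0016139036136222926))
bar mark [0.51283353 0.17682192 0.052     ] pointer base [0.50687042 0.17145601 0.075     ]
(array([-12.1,  -1.7,  31.5]), np.float64(66.75360072012218))
```

Emit:
{"api": "apply_moves", "payload": {
  "commands": [
    [[-9,0,0],0,255],
    [[-9,0,0],0,255],
    [[-9,0,15],0,255],
    [[-9,0,30],0,255],
    [[-9,0,35],0,255],
    [[-9,0,40],0,255],
    [[-9,0,45],0,255],
    [[-9,0,50],0,255],
    [[-9,0,55],0,255],
    [[-9,0,55],0,255]
  ]
}}

```text
time: 3.25
eef_pos: [0.6512, 0.2499, 0.2577]
orientation: [0.202, 0.979, 0.001, 0.001]
ft_force: [-1.3, -1.1, 7.1]
gripper_width: -0.0
```

```bash
python3 - <<'E'
from h import *
from cell import env, grab_frame
for n in ["wrist","side"]:
    f=grab_frame(n); cv2.imwrite(f"pics/{n}2.png",f["image"][:,:,::-1]); pickle.dump(f,open(f"pics/{n}2.pkl","wb"))
a=cv2.imread("pics/side2.png")[60:210,200:350]; cv2.imwrite("pics/side2c.png",cv2.resize(a,None,fx=4,fy=4,interpolation=cv2.INTER_CUBIC))
s=env.read_state();print(s["time"],s["eef_pos"],s["ft_force"])
E
```

```text
3.35 [0.65123848 0.2499037  0.25811312] [-1.59402269  0.0116306   5.87282249]
```

View pics/wrist2.png

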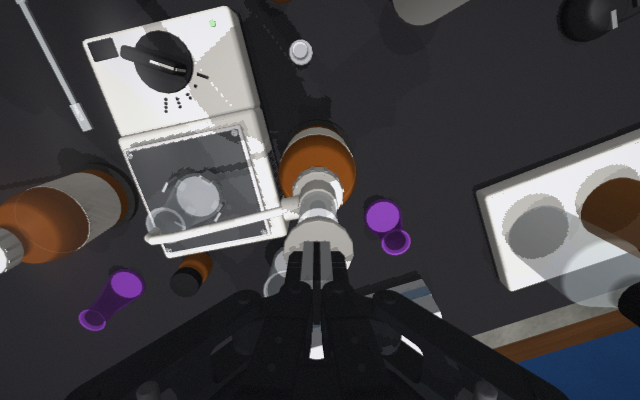

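View pics/side2c.png

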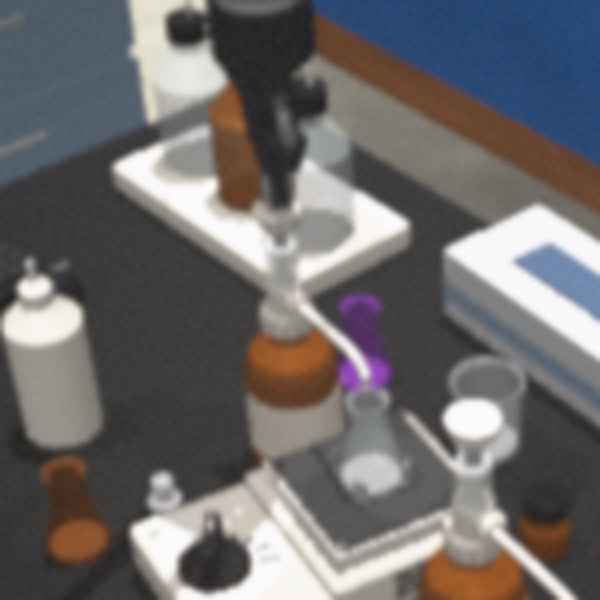

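The shut fingers sit on the pump head and read about 6 N, which fits the spring near the top. I'll keep pressing.

Emit:
{"api": "apply_moves", "payload": {
  "commands": [
    [[0,0,4],0,255],
    [[0,0,8],0,255],
    [[0,0,12],0,255],
    [[0,0,15],0,255],
    [[0,0,18],0,255],
    [[0,0,19],0,255],
    [[0,0,19],0,255]
  ]
}}

```text
time: 4.22
eef_pos: [0.6513, 0.2499, 0.2404]
orientation: [0.202, 0.979, 0.001, 0.002]
ft_force: [-2.2, -1.2, 10.7]
gripper_width: -0.0
```

Emit:
{"api": "apply_moves", "payload": {
  "commands": [
    [[0,0,1],0,255],
    [[0,0,2],0,255],
    [[0,0,3],0,255],
    [[0,0,3],0,255]
  ]
}}

```text
time: 4.72
eef_pos: [0.6513, 0.2499, 0.2397]
orientation: [0.202, 0.979, 0.001, 0.003]
ft_force: [-4.0, -1.1, 17.0]
gripper_width: 0.002
```

Emit:
{"api": "apply_moves", "payload": {
  "commands": [
    [[0,0,1],0,255],
    [[0,0,2],0,255],
    [[0,0,2],0,255]
  ]
}}

```text
time: 5.1
eef_pos: [0.6513, 0.25, 0.2396]
orientation: [0.202, 0.979, 0.002, 0.003]
ft_force: [-5.3, -1.1, 23.2]
gripper_width: 0.001
```

Force rose from 10.7 to 23 N while the TCP stayed at z = 0.2396, so the head is on its stop. Now I'll release it and go to above the dial.

Emit:
{"api": "apply_moves", "payload": {
  "commands": [
    [[0,0,-8],0,255],
    [[0,0,-16],0,255],
    [[0,0,-24],0,255],
    [[0,0,-32],0,255],
    [[0,0,-50],0,255],
    [[0,0,-70],0,255],
    [[14,-20,-70],-10,200],
    [[28,-40,-70],-20,100],
    [[42,-60,-70],-30,0],
    [[56,-80,-70],-40,0],
    [[70,-100,-70],-50,0],
    [[84,-120,-70],-60,0],
    [[98,-140,-70],-70,0],
    [[111,-159,-70],-72,0],
    [[111,-159,-40],-72,0],
    [[111,-159,0],-72,0],
    [[111,-159,30],-72,0],
    [[111,-159,40],-72,0],
    [[111,-159,40],-72,0]
  ]
}}

```text
time: 7.48
eef_pos: [0.4862, 0.1477, 0.1922]
orientation: [-0.412, 0.911, 0.0, -0.0]
ft_force: [0.7, 0.4, -0.1]
gripper_width: 1.001
```

```bash
python3 - <<'E'
from h import *
from cell import env, grab_frame
for n in ["wrist","top","side"]:
    f=grab_frame(n); cv2.imwrite(f"pics/{n}3.png",f["image"][:,:,::-1]); pickle.dump(f,open(f"pics/{n}3.pkl","wb"))
a=cv2.imread("pics/top3.png")[130:260,180:380]; cv2.imwrite("pics/top3c.png",cv2.resize(a,None,fx=4,fy=4,interpolation=cv2.INTER_CUBIC))
s=env.read_state();print(s["time"],s["eef_pos"],s["ft_force"],s["q"],totool(s,(.486,.148,.064)))
E
```

```text
7.625 [0.48724838 0.1479276  0.19367098] [ 0.37036404 -0.24567948  0.10311137] [ 1.57998025e-01  2.00869947e-01  1.70540916e+00  6.01050850e-05
  1.23236025e+00 -2.26267547e+00] (array([  1.1,   1.2, 129.7]), np.float64(138.69311451179527))
```

View pics/wrist3.png

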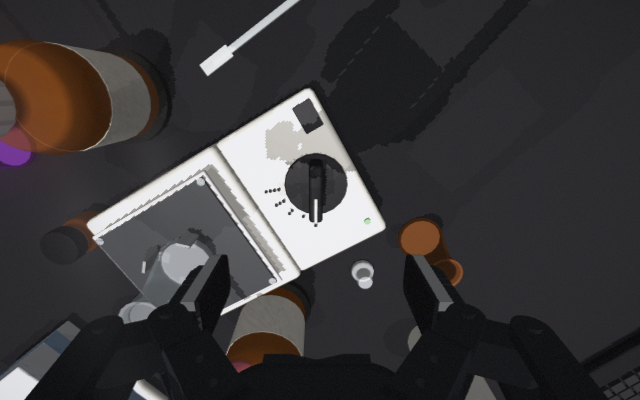

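View pics/side3.png

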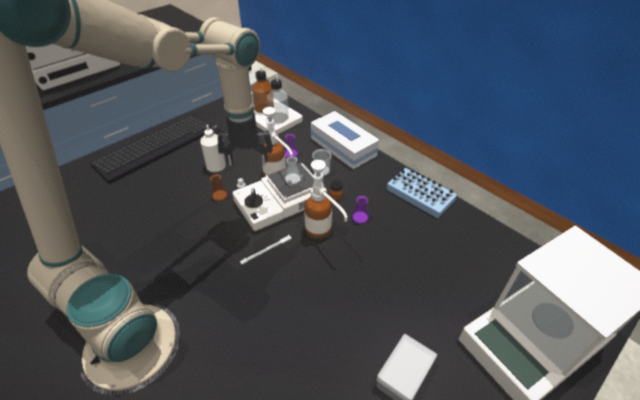

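In the wrist view the bar grip is upright in the image at u≈316, with the skirt centre at about (316,183) and the pointer toward the off bar. In the side view the pump head is back at (269,110). I'll measure both.

```bash
python3 - <<'E'
from h import *
from cell import env
W=pickle.load(open("pics/wrist3.pkl","rb"));S0=pickle.load(open("pics/side0.pkl","rb"));S=pickle.load(open("pics/side3.pkl","rb"))
for f in(S0,S): print(blob(f,(0,0,175),(180,60,255),(258,104,282,117),(269,111))[:2])
c,st,m=blob(W,(0,0,0),(180,255,90),(280,148,352,222),(316,183)); print(c,st,cv2.minEnclosingCircle(max(cv2.findContours(m,0,1)[0],key=len)))
a=W["image"][140:230,260:370,::-1]; cv2.imwrite("pics/wrist3c.png",cv2.resize(a,None,fx=6,fy=6,interpolation=cv2.INTER_CUBIC))
E
```

```text
(array([270.76047904, 110.00598802]), array([258, 104,  24,  13, 167], dtype=int32))
(array([270.87356322, 110.07471264]), array([258, 104,  24,  13, 174], dtype=int32))
[315.39755352 183.490316  ] [ 285  153   62   69 2943] ((315.36383056640625, 187.13836669921875), 34.177650451660156)
```

View pics/wrist3c.png

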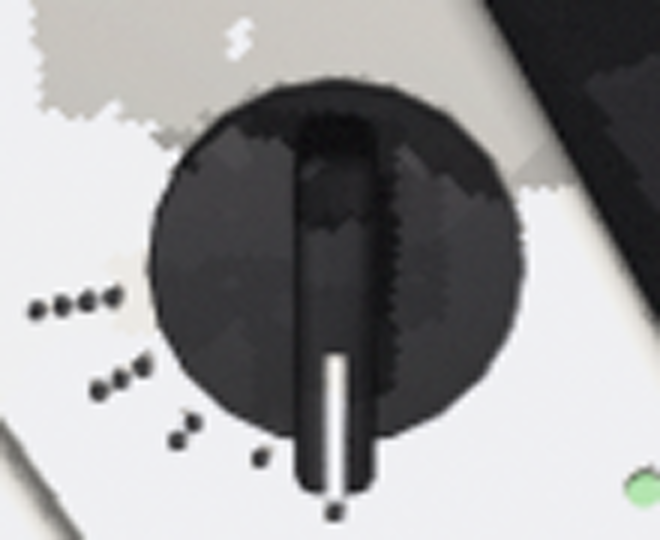

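```bash
python3 - <<'E'
from h import *
from cell import env
W=pickle.load(open("pics/wrist3.pkl","rb"));s=env.read_state()
p=plane(W,315.9,183.2,.059);print(p,s["eef_pos"],totool(s,[*p[:2],.064]))
for v in (158,200,222): print(totool(s,plane(W,316,v,.089))[0])
E
```

```text
[0.48555831 0.14668061 0.059     ] [0.48724838 0.1479276  0.19367098] (array([  2.4,   0.7, 129.7]), np.float64(138.69311451179527))
[ 32.8   0.8 104.6]
[ -3.8   0.8 104.7]
[-24.3   0.8 104.7]
```

Emit:
{"api": "apply_moves", "payload": {
  "commands": [
    [[2,1,50],0,0],
    [[2,1,90],0,0],
    [[2,1,110],0,0],
    [[2,1,120],0,0],
    [[2,1,127],0,0],
    [[2,1,127],0,0]
  ]
}}

```text
time: 8.38
eef_pos: [0.4846, 0.147, 0.0658]
orientation: [-0.412, 0.911, -0.0, 0.001]
ft_force: [0.3, -0.5, -0.5]
gripper_width: 0.996
```

Emit:
{"api": "apply_moves", "payload": {
  "commands": [
    [[0,0,0],0,120],
    [[0,0,0],0,200],
    [[0,0,0],0,255],
    [[0,0,0],0,255],
    [[0,0,0],0,255],
    [[0,0,0],0,255]
  ]
}}

```text
time: 9.12
eef_pos: [0.4853, 0.146, 0.0657]
orientation: [-0.412, 0.911, -0.001, 0.001]
ft_force: [1.8, -4.6, 1.1]
gripper_width: 0.127
```

```bash
python3 - <<'E'
from h import *
from cell import env, grab_frame
for n in ["wrist"]:
    f=grab_frame(n); cv2.imwrite(f"pics/{n}4.png",f["image"][:,:,::-1]); pickle.dump(f,open(f"pics/{n}4.pkl","wb"))
s=env.read_state();print(s["time"],s["eef_pos"],s["ft_force"],s["moment"],s["q"],s["gripper_width"],totool(s,(.486,.147,.064)))
E
```

```text
9.175 [0.48528173 0.14602761 0.06577112] [ 1.4792002  -4.89151545  1.55818062] [-0.70026979 -0.26389104 -0.08985977] [ 1.56168895e-01  3.27376036e-01  1.89294845e+00 -2.16601690e-03
  9.19124272e-01 -2.26352938e+00] 0.12536318438800542 (array([-1.2,  0.1,  1.8]), np.float64(138.71362183184257))
```

View pics/wrist4.png

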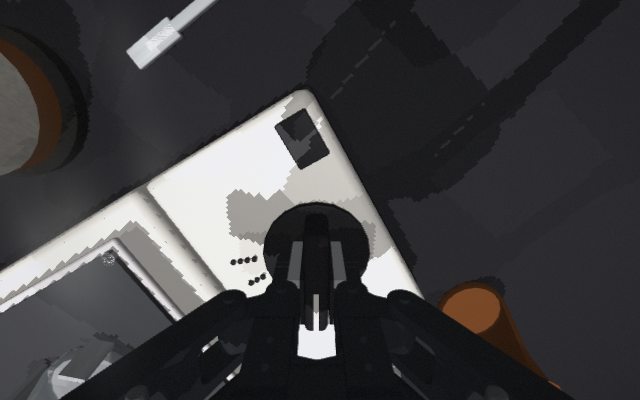

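Emit:
{"api": "apply_moves", "payload": {
  "commands": [
    [[0,0,0],5,255],
    [[0,0,0],10,255],
    [[0,0,0],15,255],
    [[0,0,0],20,255],
    [[0,0,0],25,255],
    [[0,0,0],30,255],
    [[0,0,0],35,255],
    [[0,0,0],40,255],
    [[0,0,0],45,255],
    [[0,0,0],50,255],
    [[0,0,0],54,255],
    [[0,0,0],57,255],
    [[0,0,0],60,255],
    [[0,0,0],60,255],
    [[0,0,0],60,255]
  ],
  "grip_force": 80
}}

```text
time: 11.05
eef_pos: [0.4844, 0.1488, 0.0658]
orientation: [0.098, 0.995, 0.002, 0.0]
ft_force: [-0.1, 6.5, 3.5]
gripper_width: 0.121
```

```bash
python3 - <<'E'
from h import *
from cell import env, grab_frame
for n in ["wrist","top","side"]:
    f=grab_frame(n); cv2.imwrite(f"pics/{n}5.png",f["image"][:,:,::-1]); pickle.dump(f,open(f"pics/{n}5.pkl","wb"))
    if n=="wrist":
        a=f["image"][180:360,210:430,::-1]; cv2.imwrite("pics/wrist5c.png",cv2.resize(a,None,fx=3,fy=3,interpolation=cv2.INTER_CUBIC))
s=env.read_state();print(s["time"],s["eef_pos"],s["ft_force"],s["moment"],s["q"],s["gripper_width"],totool(s,(.486,.147,.064)))
E
```

```text
11.2 [0.4844379  0.14875562 0.06581562] [-0.34908744  6.40912248  3.37121544] [ 1.00763486 -0.04438353  0.20644133] [ 0.15813555  0.32720123  1.89309656  0.00417907  0.91962941 -1.21798501] 0.11709112268533214 (array([-1.9, -1.4,  1.8]), np.float64(78.70097197100698))
```

View pics/wrist5.png

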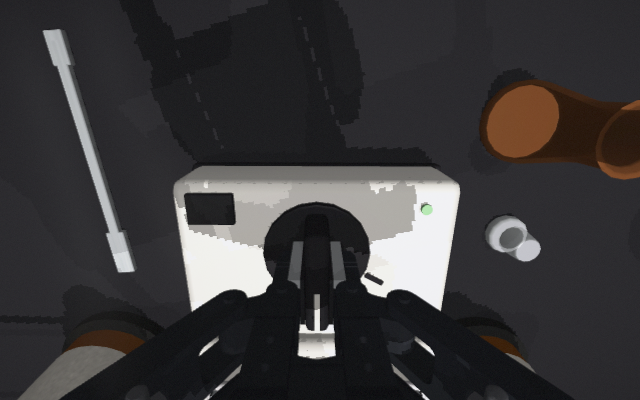

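View pics/wrist5c.png

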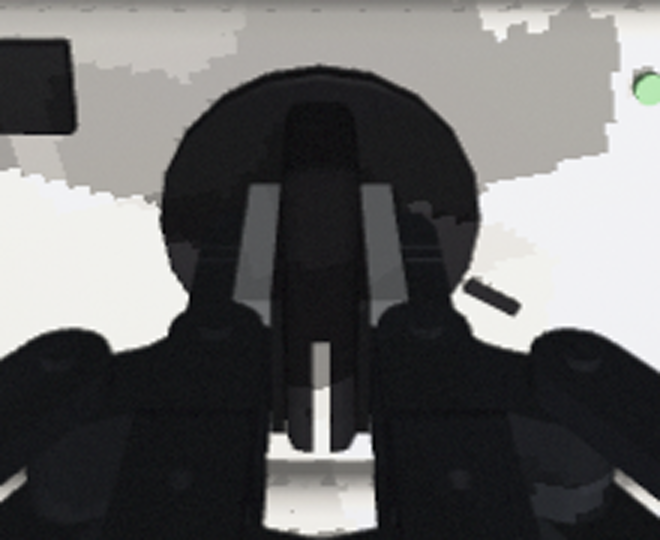

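View pics/side5.png

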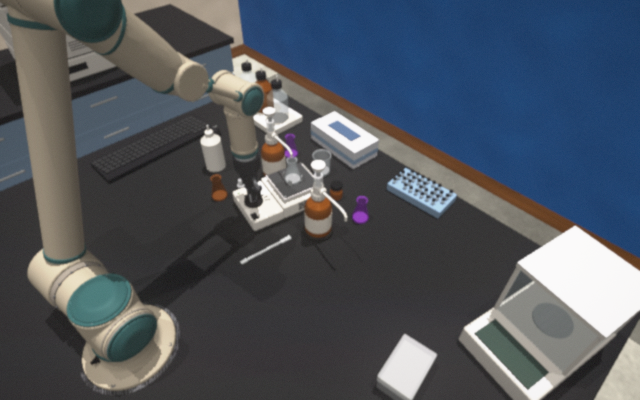

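The grip held: the pointer points at the platform, square to the deck's near edge, and the moment is about 0.21 N m, which matches the third click. I'll check the angle numerically.

```bash
python3 - <<'E'
from h import *
W=pickle.load(open("pics/wrist5.pkl","rb"))
a=lambda v:np.degrees(np.arctan2(v[1],v[0]))
# near edge of deck: top edge row by column
g=cv2.cvtColor(W["image"],cv2.COLOR_RGB2GRAY).astype(float)
im=W["image"][150:215,160:480,::-1];cv2.imwrite("pics/edge.png",cv2.resize(im,None,fx=2.4,fy=2.4,interpolation=cv2.INTER_CUBIC))
pts=[]
for u in range(200,435,3):
    d=np.diff(g[172:190,u]); pts.append((u,172.5+d.argmax()))
pts=np.array(pts,float);k=np.polyfit(pts[:,0],pts[:,1],1);r=pts[:,1]-np.polyval(k,pts[:,0]);ok=abs(r-np.median(r))<1.5;k=np.polyfit(*pts[ok].T,1);print(k,ok.sum(),r.std())
e=[plane(W,u,np.polyval(k,u),.052) for u in(200,435)];ye=a(e[1]-e[0])
print("edge dir",ye,"-> shaker yaw",ye-90 if ye>0 else ye+90)
# bar: white line ends
tx=lambda x,y:(210+(x+.5)/3-.5,180+(y+.5)/3-.5)
p=plane(W,*tx(320,345),.089);q=plane(W,*tx(321.5,450),.089);print("pointer yaw",a(q-p))
c=plane(W,*tx(321,212),.059);m=plane(W,*tx(493,297),.052);print("off mark az",a(m-c))
m1=plane(W,*tx(468,283),.052);m2=plane(W,*tx(519,310),.052);print("mark dir",a(m2-m1))
E
```

```text
[-2.35771714e-03  1.82153411e+02] 47 1.4099522826903061
edge dir 78.83942488745991 -> shaker yaw -11.160575112540087
pointer yaw -10.562689742506683
off mark az 44.86640313356514
mark dir 47.93576160843539
```

```bash
python3 - <<'E'
import cv2
a=cv2.imread("pics/side5.png")[95:245,190:390]; cv2.imwrite("pics/side5c.png",cv2.resize(a,None,fx=4,fy=4,interpolation=cv2.INTER_CUBIC))
E
```

```text
(no output)
```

View pics/side5c.png

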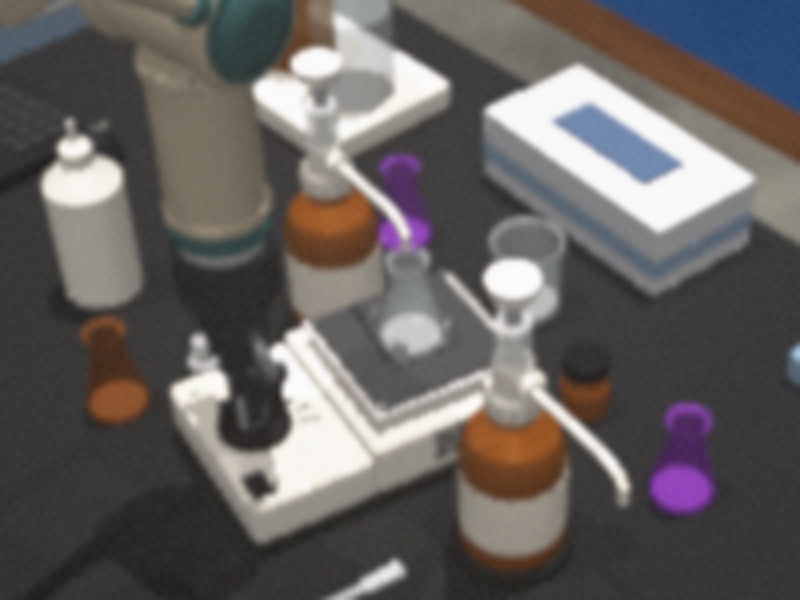

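The flask is in its clip at (408,300) in the crop, both pump heads are up at (317,64) and (512,280), and the visible bystanders are where they were. Handing in now, still holding the dial.

```bash
python3 - <<'E'
from cell import env
print(env.close_job()); s=env.read_state(); print(s["time"],s["moment"],s["gripper_width"])
E
```

```text
the job is handed in; nothing more can be done
None
the job is handed in; nothing more can be done
```

I pumped the dispenser over the flask once and handed the job in at about 11 s, still holding the dial at its third click.

- **Pump:** I pressed the left dispenser's head with shut fingers. The tool stopped at z = 0.2396 m while the force rose from 10.7 to 23 N, so the head was on its stop. After release, the side view showed the head back at the same pixels as before.
- **Dial:** I gripped the bar with 60 N, raised that to 80 N for the turn, and turned it 60° clockwise. Pointer yaw was -10.6° from the image and -11.3° from the tool pose, against -11.2° for the shaker. That puts the dial within about 1° of the third click. The moment was about 0.21 N m, against 0.2 expected there.
- **Surroundings:** The last side view showed the flask in its clip, the other dispenser's head up, and the bystanders in that view where they stood.
- **Disagreement:** The pump and dial positions differed by about 2–5 mm between camera views. I used the wrist view to settle them.

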